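# Tip an end cover over onto the marking-out stand

## Robot

A 6-joint arm with a two-finger parallel gripper is mounted at the origin on the work surface; the furniture and walls round the work are solid. World frame = base frame: x ahead of the robot, y to its left, z up, the work surface at z = 0. Lengths are in m, angles in rad, forces in N, time in s.
With the tool pointing down it reaches from about 0.375 to 0.9 m from the base axis. Payload 3.1 kg.
Tool frame: the origin (TCP) lies between the finger pads; the fingertips stand 8 mm ahead of it and the grasp point (between the pads) lies 11 mm behind it; z points along the fingers, y is the line along which they close (so a half turn about z gives the same grasp; the last joint's range is limited). The gripper opens to 87 mm and grips with 3 to 60 N. Pads are 19 mm wide; open, the fingers measure 117 mm over their backs; the gripper's body (75 mm by 190 mm) begins 51 mm behind the grasp point.
Start: joints at [1.129, 0.527, 1.433, -0, 1.181, -0.178], TCP at [0.162, 0.604, 0.231] pointing down, gripper open.
Joint ranges: [-3.08, 3.08], [-0.75, 2.2], [0.22, 2.44], [-1.43, 4.57], [0, 2.65], [-2.85, 2.85]. Speed limits (rad/s): [2.79, 2.79, 3.14, 3.14, 3.14, 3.14].

## Interface

Orientations are given as a unit quaternion [x, y, z, w].
In Python, from rig import robot, vision, job gives the robot as it stands.
- The arm moves only by the shell command python3 -m handwheel 'ROWS' [OPENING] [FORCE]. ROWS is JSON, a list of rows, each a list of 4 numbers: the shift along the tool's x, y, z as a fraction of full scale, then the turn about the tool's z as a fraction of full scale. A call has 1 to 20 rows; each row is the pose to reach, as a shift and turn from the pose commanded when the call began, along the tool's axes at that moment, turning the shorter way round; what a row does not reach only later rows make up. Full scale, the value 1, is 300 mm for a shift and 2 pi rad for a turn. A row lasts 1/12 s, in which the tool goes at most 41.7 mm and 7.16 degrees, less where a joint would pass 70% of its speed; a pose out of reach is approached as far as the arm can. A call with a number of a shift or a turn outside -1 to 1 is refused whole. A call with a gripper value outside its range is refused whole. OPENING is the opening in per cent of the stroke, from 0 (shut) to 100 (fully open), set as the call begins (- or left out, the last holds). The fingers move at their own pace and stop on an object; FORCE is the grip in N (left out, the last holds). Time passes only in rows, so rows that repeat a pose let the fingers close. It gives the time, the measured TCP pose, the force, the opening and the grip force at its end, in the units of the state.
- robot.get_obs(): the state, without advancing time (a new reading comes with each control period).
- vision.camera(name): name is "scene" or "side" or "wrist"; returns a dict with "frame" (400x640x3 uint8, red, green, blue), "K" (3x3 intrinsics, pixels), "k1" (the pictures are not rectified: a ray, as slopes to the right and down, at radius r is drawn at 1 + k1 r^2 times it, then the intrinsics apply), "cam_to_world" (4x4, takes a point from camera to world coordinates); the wrist camera has in their place "hand_eye" (4x4, takes a point from camera to tool coordinates, whose origin is the TCP and whose axes are the flange's). Camera axes: x right, y down, z forward; pixel columns grow to the right and rows downward; lengths in m; the calibration is good to about 2 mm. A picture is of the moment at which its call begins: read the wrist's pose just before it. There is no depth.
- job.hand_in(): hands the job in; it is judged then, once.
Trained networks look in the newest picture that a camera, given by its name, has taken for a name from the list of things; names that differ only in an ending like _2 or _b are one class to them, and where a whole thing is asked for, a point or a joint stands for the part that bears it (a point fixed in the world has none). Each returns a list of dicts, best first, with "conf" (0 to 1); they miss things now and then, are a little off and sometimes report something else, mostly with a low value. They report only what shows in the picture. A call takes as long as a camera call. They do not tell look-alikes from the thing itself.
- vision.look_for(camera, label): "point" ([row, column] in pixels, amid what is visible of it).
- vision.outline_of(camera, label): "mask" (400x640 bool, what is visible of it) and "point" ([row, column] in pixels, amid what is visible of it).
The state is a dict: "time": time; "q": joint angles; "joint_velocities": joint speeds; "joint_torque": joint torques, N m; "position": TCP position; "tool_rot": TCP orientation; "ft_force": force on the tool from outside, world axes, zero at the start; "moment": the same for the moment, N m; "grip_width": finger opening in m; "grip_force": force on a finger pad.
Only numpy, scipy, OpenCV 4.12 (cv2) and the standard library are available. Lean on these libraries where they do the work, as an engineer would, in place of code of your own. Each camera call takes 0.05 s, during which the arm holds its last target. There are 200 camera calls.

## Task

The square metal end cover lies on the table blue side down. Push it up to the front edge of the low light-grey marking-out stand and keep pushing and working its near side upward so that it tips up against that edge and topples over onto the stand blue side up; then push it back until it sits square and flush against the steel rail. Only push and tip it, never pick it up or carry it, and leave the other things alone.

Things in the scene. Friction and masses are not known exactly. Their poses are not given: they have to be found in the camera images.
- cover: square machined end cover, 80 x 80 mm, 11 mm thick, about 170 g (may vary by a third); one face blue, the other bare aluminium. Origin at the middle of the blue face; z points from the blue to the bare face (up at the start, down when turned over); x and y are square to its sides. The dark spots that look like holes are only painted on
- cover_mid (a point): centre of the cover, midway through its 11 mm thickness. The blue side has a 64 x 64 mm step standing 5 mm proud of a 6 mm thick, 80 x 80 mm flange: at the start the rim's underside is 5 mm, its top 11 mm above the table. Pressed against the stand with some 5 to 10 N, the near side follows a rising fingertip by friction
- stand: light-grey marking-out stand, fixed: a block 220 mm wide (y) with a flat top 16 mm above the table. Origin on the table under the middle of its upright front edge; x runs level from there to the rear (away from the robot), y along the edge, z up. The cover starts on the table in front, its centre 85 to 120 mm before the edge
- rail_face (a point): middle of the foot of the front face of the bright steel rail along the stand's whole rear, where it meets the flat top, 110 mm behind the front edge; the rail is 12 mm thick and its top 30 mm above the table. Axes as stand
- steel_block: pale grey steel block 38 x 55 x 22 mm, loose bystander; origin at the centre of its underside
- dressing_stone: dark grey stone bar 26 x 70 x 18 mm, loose bystander; origin at the centre of its underside
- tape_measure: yellow tape measure 36 x 78 x 63 mm, loose bystander, standing; origin at the centre of its underside
There are look-alikes about, which are no part of the job. There is more than one size of the cover; the one meant has the size given above.

How it is judged:
By the outcome, as a careful person would: the job done as asked, in the order asked, and still so for the second after the job is handed in, with the robot touching nothing.
It also fails if it takes over 58 s, if anything falls off the work surface, if the arm or the gripper's body presses on something with over 40 N, if the wrist force passes 120 N, or if a joint passes its speed limit or range.

## Working session

There is one attempt and no reset: what is moved stays moved. The work goes in short steps, Python scripts to look and compute and a shell command to move; the robot and the scene stay as the last step left them, time stands still between calls to the robot, and variables do not carry over. Pictures are saved under pics/ and viewed, at most 10 in all, crops included, and the job is handed in when it is done.

```bash
ls; mkdir -p pics
cat > h.py <<'E'
import numpy as np, cv2
from rig import robot, vision, job
from scipy.spatial.transform import Rotation as R
def cam(n):
    o=robot.get_obs(); c=vision.camera(n)
    if 'hand_eye' in c:
        T=np.eye(4);T[:3,:3]=R.from_quat(o['tool_rot']).as_matrix();T[:3,3]=o['position']
        c['cam_to_world']=T@c['hand_eye']
    return c
def ray(c,rc):
    K=c['K'];p=np.array([[[rc[1],rc[0]]]],float)
    u=cv2.undistortPoints(p,K,np.array([c['k1'],0,0,0,0.]))[0,0]
    T=c['cam_to_world'];return T[:3,3],T[:3,:3]@np.array([u[0],u[1],1])
def on_z(c,rc,z):
    o,d=ray(c,rc);return o+d*(z-o[2])/d[2]
def proj(c,P):
    T=c['cam_to_world'];P=(np.atleast_2d(P)-T[:3,3])@T[:3,:3]
    return cv2.projectPoints(P,np.zeros(3),np.zeros(3),c['K'],np.array([c['k1'],0,0,0,0.]))[0][:,0,::-1]
def save(c,n,crop=None,s=1):
    f=c['frame'][...,::-1]
    if crop: f=f[crop[0]:crop[1],crop[2]:crop[3]]
    cv2.imwrite('pics/'+n,cv2.resize(f,None,fx=s,fy=s,interpolation=cv2.INTER_CUBIC))
E
python3 - <<'E'
from h import *
a=[]
for n in ['scene','side']:
    c=cam(n); a.append(c['frame'])
    print(n,c['cam_to_world'][:3].round(3).tolist())
    for l in ['cover','stand','steel_block','dressing_stone','tape_measure']:
        for d in vision.outline_of(n,l):
            m=d['mask']; 
            print(n,l,round(d['conf'],2),np.round(d['point']),m.sum(),on_z(c,d['point'],.011).round(3))
    save(c,n+'1.png')
o=robot.get_obs();print(o['tool_rot'],o['position'],o['time'])
E
```

```text
pics
scene [[0.855, -0.344, 0.388, 0.128], [-0.518, -0.588, 0.621, -0.64], [0.014, -0.732, -0.681, 0.699]]
scene cover 0.84 [192. 242.] 346 [0.353 0.123 0.011]
scene cover 0.58 [266. 292.] 599 [ 0.352 -0.17   0.011]
scene cover 0.57 [218. 300.] 739 [ 0.444 -0.047  0.011]
scene stand 0.59 [203. 356.] 3097 [ 0.601 -0.075  0.011]
scene steel_block 0.8 [178. 288.] 249 [0.49  0.112 0.011]
scene dressing_stone 0.57 [251. 398.] 377 [ 0.593 -0.26   0.011]
scene tape_measure 0.93 [274. 351.] 777 [ 0.457 -0.258  0.011]
side [[-0.984, -0.07, 0.165, 0.362], [-0.179, 0.368, -0.912, 0.849], [0.004, -0.927, -0.375, 0.438]]
side cover 0.97 [265. 382.] 636 [0.365 0.129 0.011]
side cover 0.51 [204. 389.] 274 [ 0.361 -0.164  0.011]
side stand 0.83 [220. 290.] 2030 [ 0.577 -0.028  0.011]
side stand 0.73 [183. 358.] 368 [ 0.449 -0.295  0.011]
side stand 0.56 [223. 351.] 646 [ 0.441 -0.037  0.011]
side steel_block 0.9 [255. 318.] 560 [0.488 0.114 0.011]
side dressing_stone 0.49 [185. 304.] 184 [ 0.592 -0.249  0.011]
side tape_measure 0.79 [181. 356.] 380 [ 0.456 -0.309  0.011]
[ 1.31036146e-01  9.91377591e-01  2.29724562e-05 -9.31729006e-06] [0.16233202 0.60353718 0.2305563 ] 0.6
```

View pics/scene1.png

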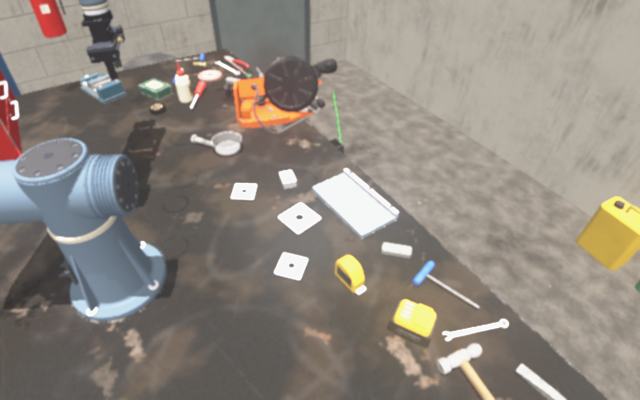

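Run:
```python
from h import *
c=cam('scene'); save(c,'scene2.png',(160,300,220,420),4)
for d in vision.outline_of('scene','cover'):
    cn,_=cv2.findContours(d['mask'].astype(np.uint8),0,1); k=max(cn,key=cv2.contourArea)[:,0,::-1]
    P=np.array([on_z(c,p,.009)[:2] for p in k],np.float32)
    print(cv2.minAreaRect(P))
```

```text
((0.3600821793079376, 0.1285780519247055), (0.06725997477769852, 0.06101176515221596), 56.550254821777344)
((0.44219136238098145, -0.04257306084036827), (0.08565042912960052, 0.08774775266647339), 14.080631256103516)
((0.3508826196193695, -0.16727301478385925), (0.061253465712070465, 0.06042318046092987), 42.95232009887695)
((0.4589618146419525, -0.2587623596191406), (0.06412412971258163, 0.10137137025594711), 5.52306604385376)
```

View pics/scene2.png

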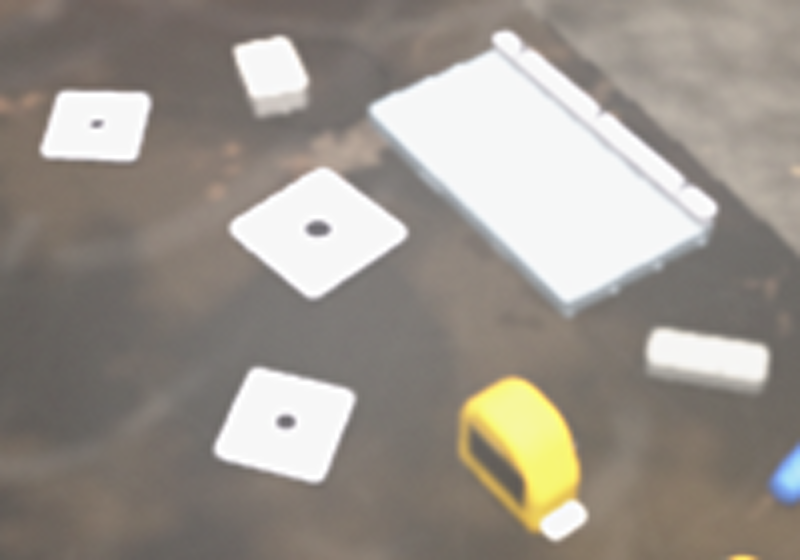

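Candidates: plates at scene (row, col) (192,242), (218,300) and (266,292). The enlarged crop shows the middle one, (218,300), clearly larger: about 86 mm fitted versus about 61–67 mm for the others. It also lies right before the stand, so it is the 80 mm cover.

Run:
```python
from h import *
c=cam('scene')
A=on_z(c,(187,312.5),.016);B=on_z(c,(236,362.5),.016);r1=on_z(c,(219,396.5),.016)
print(A,B,r1,np.linalg.norm(A-B))
e=B-A; th=np.arctan2(e[0],-e[1]);print('stand x dir yaw',np.degrees(th)) # x=(cos,sin)
for p in [(202,300.5),(217,278),(234,298),(218,321.5)]: print(on_z(c,p,.011).round(3))
o=robot.get_obs();Rm=R.from_quat(o['tool_rot']).as_matrix();print(Rm.round(3).tolist())
print((Rm.T@(np.array([.47,-.05,.33])-o['position'])/.3).round(3))
```

```text
[0.53046009 0.03829411 0.016     ] [ 0.54325938 -0.18158796  0.016     ] [ 0.653591   -0.17906882  0.016     ] 0.22025427205702136
stand x dir yaw 3.3314172062073744
[0.474 0.006 0.011]
[ 0.396 -0.014  0.011]
[ 0.412 -0.092  0.011]
[ 0.491 -0.074  0.011]
[[-0.966, 0.26, 0.0], [0.26, 0.966, 0.0], [-0.0, 0.0, -1.0]]
[-1.556 -1.837 -0.331]
```

```bash
python3 -m handwheel '[[-0.778,-0.92,-0.33,0],[-0.778,-0.92,-0.33,0],[-0.778,-0.92,-0.33,0],[-0.778,-0.92,-0.33,0],[-0.778,-0.92,-0.33,0],[-0.778,-0.92,-0.33,0],[-0.778,-0.92,-0.33,0],[-0.778,-0.92,-0.33,0],[-0.778,-0.92,-0.33,0],[-0.778,-0.92,-0.33,0]]' 45 20
python3 -m handwheel '[[-0.778,-0.92,0,-0.051],[-0.778,-0.92,0,-0.051],[-0.778,-0.92,0,-0.051],[-0.778,-0.92,0,-0.051],[-0.778,-0.92,0,-0.051],[-0.778,-0.92,0,-0.051],[-0.778,-0.92,0,-0.051],[-0.778,-0.92,0,-0.051],[-0.778,-0.92,0,-0.051],[-0.778,-0.92,0,-0.051],[-0.778,-0.92,0,-0.051]]'
python3 - <<'E'
from h import *
c=cam('wrist'); save(c,'w1.png')
print(c['hand_eye'].round(3).tolist())
for l in ['cover','stand']:
  for d in vision.outline_of('wrist',l):
    cn,_=cv2.findContours(d['mask'].astype(np.uint8),0,1); k=max(cn,key=cv2.contourArea)[:,0,::-1]
    P=np.array([on_z(c,p,.011 if l=='cover' else .016)[:2] for p in k],np.float32)
    print(l,d['conf'],np.round(d['point']),cv2.boxPoints(cv2.minAreaRect(P)).round(4).tolist())
o=robot.get_obs();print(o['time'],o['position'],o['ft_force'])
E
```

```text
time: 1.58
position: [0.32, 0.2717, 0.3318]
tool_rot: [0.135, 0.991, -0.0, 0.003]
ft_force: [-0.3, 1.1, -0.4]
grip_width: 0.0398
grip_force: 0.0
time: 2.5
position: [0.4714, -0.0534, 0.3293]
tool_rot: [-0.027, 1.0, -0.0, 0.0]
ft_force: [-0.3, 0.6, 0.0]
grip_width: 0.0387
grip_force: 0.0
[[0.0, -0.962, -0.272, 0.075], [1.0, 0.001, -0.001, 0.001], [0.001, -0.272, 0.962, -0.154], [0.0, 0.0, 0.0, 1.0]]
cover 0.77 [ 84. 251.] [[0.31029999256134033, -0.1624000072479248], [0.3549000024795532, -0.2087000012397766], [0.3986000120639801, -0.16660000383853912], [0.3540000021457672, -0.12030000239610672]]
cover 0.72 [102. 442.] [[0.3192000091075897, 0.11840000003576279], [0.37049999833106995, 0.08500000089406967], [0.4041000008583069, 0.13680000603199005], [0.3528999984264374, 0.17010000348091125]]
cover 0.58 [149. 327.] [[0.3970000147819519, -0.00989999994635582], [0.4133000075817108, -0.08749999850988388], [0.4912000000476837, -0.07129999995231628], [0.4749999940395355, 0.006399999838322401]]
stand 0.94 [226. 312.] [[0.5253000259399414, 0.04190000146627426], [0.5392000079154968, -0.17749999463558197], [0.649399995803833, -0.1704999953508377], [0.6355000138282776, 0.048900000751018524]]
2.65 [ 0.4687428  -0.04933742  0.32922789] [-0.51533919 -0.34319077  0.32405579]
```

View pics/w1.png

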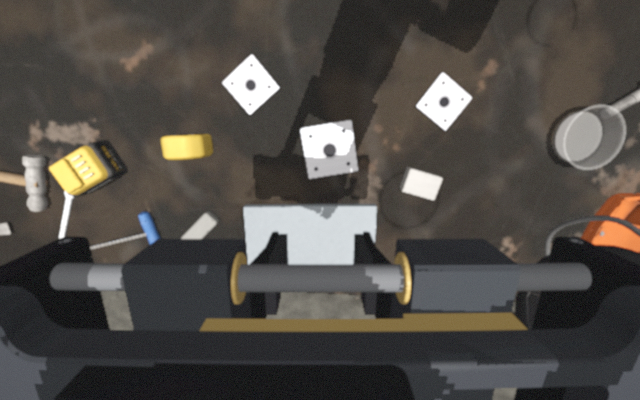

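The cover shows at (149,330) in front of the stand's front edge (row ≈206, cols 243–377). It is turned about 8° to the edge. I'll lower the fingers behind its near side.

```bash
python3 -m handwheel '[[0.302,0.033,0,-0.001],[0.302,0.033,0,-0.001],[0.302,0.033,0.3,-0.001],[0.302,0.033,0.5,-0.001],[0.302,0.033,0.7,-0.001],[0.302,0.033,0.9,-0.001],[0.302,0.033,0.9,-0.001],[0.302,0.033,0.9,-0.001],[0.302,0.033,0.9,-0.001],[0.302,0.033,0.9,-0.001],[0.302,0.033,0.9,-0.001]]'
python3 -m handwheel '[[0,0,0.05,0],[0,0,0.1,0],[0,0,0.13,0],[0,0,0.15,0],[0,0,0.155,0],[0,0,0.155,0],[0,0,0.155,0]]'
```

```text
time: 3.57
position: [0.3777, -0.0445, 0.0593]
tool_rot: [-0.033, 0.999, 0.001, -0.001]
ft_force: [0.2, 0.2, 0.7]
grip_width: 0.0388
grip_force: 0.0
time: 4.15
position: [0.3793, -0.0462, 0.0141]
tool_rot: [-0.032, 0.999, -0.0, 0.001]
ft_force: [0.5, -0.5, 0.9]
grip_width: 0.0394
grip_force: 0.0
```

```bash
python3 -m handwheel '[[-0.01,0,0.007,0],[-0.035,0,0.007,0],[-0.06,0,0.007,0],[-0.085,0,0.007,0],[-0.11,0,0.007,0],[-0.135,0,0.007,0],[-0.155,0,0.007,0],[-0.17,0,0.007,0],[-0.18,0,0.007,0],[-0.185,0,0.007,0]]'
python3 - <<'E'
from h import *
s=cam('side');save(s,'s2.png',(170,280,260,420),5)
p=[];f=[]
for i in range(4): cam('wrist');o=robot.get_obs();p.append(o['position']);f.append(o['ft_force'])
print(np.mean(p,0),np.mean(f,0),np.std(p,0))
E
```

```text
time: 4.98
position: [0.4345, -0.0425, 0.0109]
tool_rot: [-0.032, 0.999, -0.0, 0.0]
ft_force: [-1.4, -0.1, 1.0]
grip_width: 0.0395
grip_force: 0.8
[ 0.43447151 -0.04272026  0.01091519] [0.09856869 0.21604262 0.13050463] [1.12840021e-04 3.02302504e-05 8.44995295e-06]
```

View pics/s2.png

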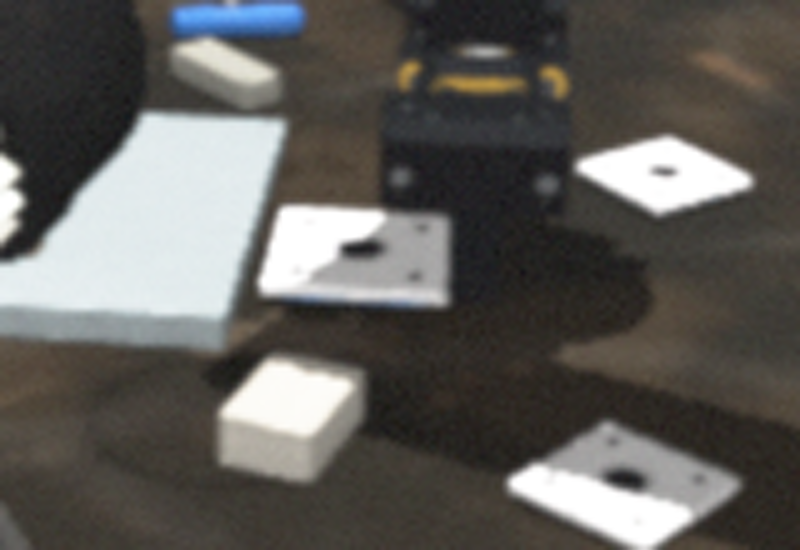

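The cover is now square to the fingers, with only a small gap left before the stand edge (crop (245,230)). I'll advance to contact.

```bash
for i in 1; do python3 -m handwheel '[[-0.01,0,0,0],[-0.02,0,0,0],[-0.025,0,0,0],[-0.025,0,0,0]]' | grep -E 'pos|ft'; python3 -m handwheel '[[-0.007,0,0,0],[-0.007,0,0,0],[-0.007,0,0,0]]' | grep -E 'pos|ft';python3 -m handwheel '[[-0.007,0,0,0],[-0.007,0,0,0],[-0.007,0,0,0]]' | grep -E 'pos|ft'; done
```

```text
position: [0.4423, -0.0423, 0.0109]
ft_force: [0.7, 0.3, -0.7]
position: [0.444, -0.042, 0.011]
ft_force: [-0.2, -0.6, 0.3]
position: [0.4446, -0.0415, 0.0109]
ft_force: [-4.4, -0.1, 1.2]
```

```bash
python3 -m handwheel '[[-0.006,0,0,0],[-0.006,0,0,0],[-0.006,0,0,0]]' | grep -E 'pos|ft'; python3 -m handwheel '[[-0.001,0,-0.006,0],[-0.001,0,-0.012,0],[-0.001,0,-0.018,0],[-0.002,0,-0.024,0],[-0.002,0,-0.024,0]]' | grep -E 'pos|ft'
python3 - <<'E'
from h import *
s=cam('side');save(s,'s3.png',(170,280,260,420),5)
E
```

```text
position: [0.4447, -0.0413, 0.0109]
ft_force: [-6.5, -3.6, 4.1]
position: [0.4448, -0.041, 0.0179]
ft_force: [-6.8, -3.7, -1.2]
```

View pics/s3.png

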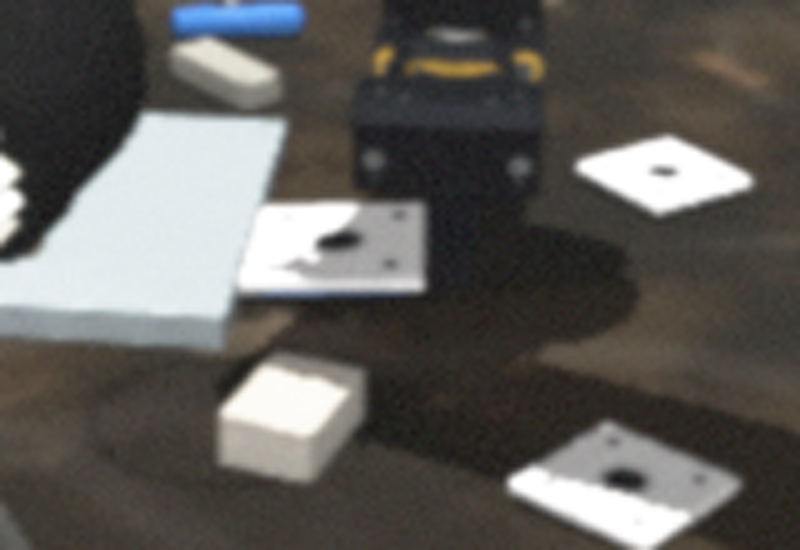

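The near side follows the fingers: the far-right and near-right corners (crop (425,205) and (425,290)) have risen. I'll keep rising along the arc.

```bash
python3 -m handwheel '[[-0.002,0,-0.006,0],[-0.003,0,-0.012,0],[-0.004,0,-0.018,0],[-0.006,0,-0.024,0],[-0.007,0,-0.03,0],[-0.009,0,-0.036,0],[-0.012,0,-0.046,0],[-0.012,0,-0.046,0]]' | grep -E 'pos|ft'
python3 - <<'E'
from h import *
s=cam('side');save(s,'s4.png',(170,280,260,420),5)
E
```

```text
position: [0.4466, -0.0405, 0.0316]
ft_force: [-10.6, -4.5, 1.4]
```

View pics/s4.png

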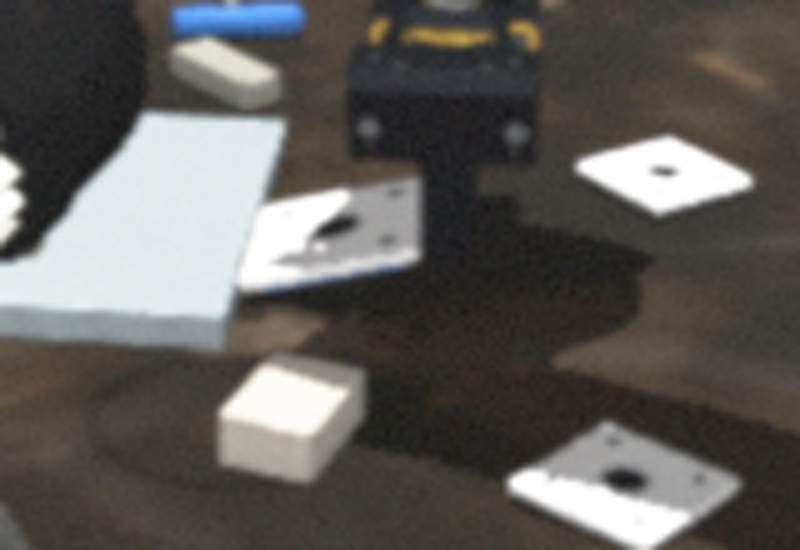

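The cover is tilted about 15°: its near edge is at crop (420,180–260) and its front rim is still against the stand. I'll continue, favouring forward push.

```bash
python3 -m handwheel '[[-0.003,0,-0.01,0],[-0.006,0,-0.02,0],[-0.01,0,-0.03,0],[-0.014,0,-0.04,0],[-0.019,0,-0.05,0],[-0.024,0,-0.06,0],[-0.032,0,-0.073,0],[-0.04,0,-0.086,0],[-0.048,0,-0.098,0],[-0.057,0,-0.11,0],[-0.057,0,-0.11,0]]' | grep -E 'pos|ft'
python3 - <<'E'
from h import *
s=cam('side');save(s,'s5.png',(170,280,260,420),5)
E
```

```text
position: [0.4699, -0.0404, 0.0656]
ft_force: [-2.5, 0.3, 1.6]
```

View pics/s5.png

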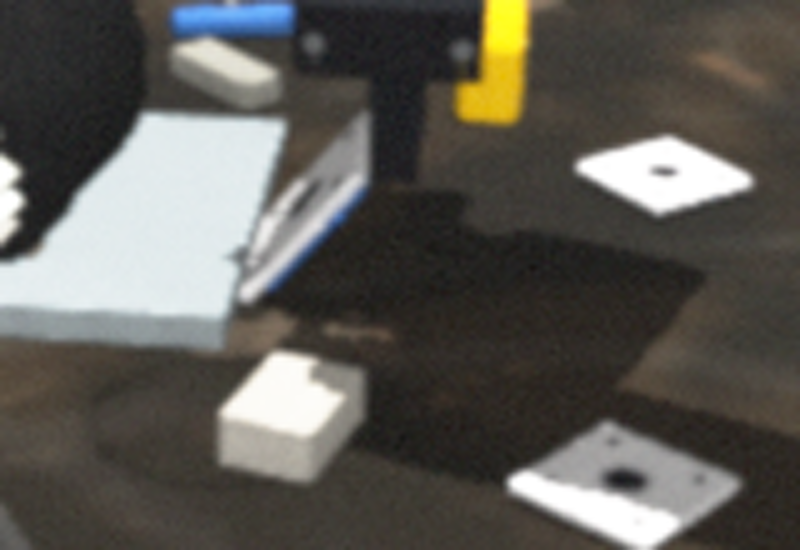

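The cover is at about 50°: the rim corner is at crop (368,185), level with the fingertip at about (410,180). From here it needs mainly forward push, past vertical.

```bash
python3 -m handwheel '[[-0.01,0,-0.004,0],[-0.025,0,-0.012,0],[-0.04,0,-0.02,0],[-0.055,0,-0.028,0],[-0.075,0,-0.036,0],[-0.095,0,-0.046,0],[-0.115,0,-0.054,0],[-0.135,0,-0.058,0],[-0.155,0,-0.06,0],[-0.175,0,-0.062,0],[-0.195,0,-0.062,0],[-0.215,0,-0.062,0],[-0.235,0,-0.062,0],[-0.255,0,-0.062,0],[-0.27,0,-0.062,0],[-0.27,0,-0.062,0],[-0.27,0,-0.062,0],[-0.27,0,-0.062,0]]' | grep -E 'time|pos|ft'
python3 - <<'E'
from h import *
s=cam('side');save(s,'s6.png',(170,280,240,420),4)
E
```

```text
time: 9.97
position: [0.5492, -0.0351, 0.0834]
ft_force: [-0.6, 0.9, 0.0]
```

View pics/s6.png

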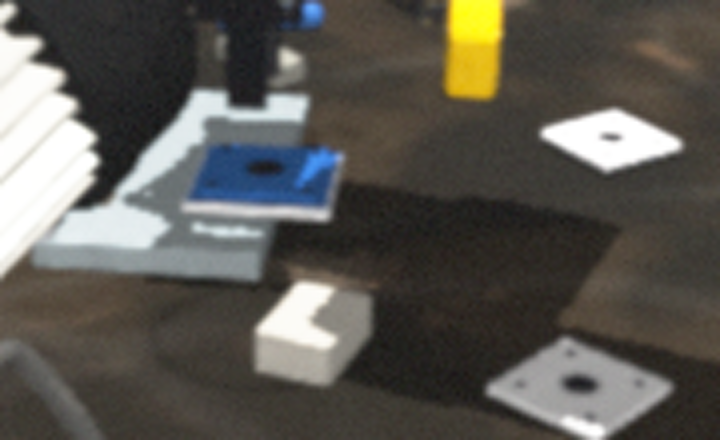

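It has toppled onto the stand blue side up, with the blue face centred at crop (265,170) and its near edge overhanging the stand edge. I'll back off, go low behind it and push.

```bash
python3 -m handwheel '[[0.1,0,0,0],[0.2,0,0,0],[0.28,0,0,0],[0.28,0,0,0],[0.28,0,0,0],[0.28,0,0.08,0],[0.28,0,0.15,0],[0.28,0,0.188,0],[0.28,0,0.188,0],[0.28,0,0.188,0]]' | grep -E 'time|pos|ft'
python3 - <<'E'
from h import *
c=cam('wrist')
for d in vision.outline_of('wrist','cover')[:4]:
    cn,_=cv2.findContours(d['mask'].astype(np.uint8),0,1); k=max(cn,key=cv2.contourArea)[:,0,::-1]
    P=np.array([on_z(c,p,.022)[:2] for p in k],np.float32)
    print(d['conf'],cv2.boxPoints(cv2.minAreaRect(P)).round(3).tolist())
c=cam('side')
for d in vision.outline_of('side','cover')[:4]:
    cn,_=cv2.findContours(d['mask'].astype(np.uint8),0,1); k=max(cn,key=cv2.contourArea)[:,0,::-1]
    P=np.array([on_z(c,p,.022)[:2] for p in k],np.float32)
    print(d['conf'],cv2.boxPoints(cv2.minAreaRect(P)).round(3).tolist())
o=robot.get_obs();print(o['position'],o['tool_rot'])
E
```

```text
time: 10.85
position: [0.4668, -0.0407, 0.0267]
ft_force: [0.7, -0.3, -0.1]
0.96 [[0.49799999594688416, -0.004000000189989805], [0.5019999742507935, -0.07100000232458115], [0.5149999856948853, -0.07000000029802322], [0.5099999904632568, -0.003000000026077032]]
0.93 [[0.32499998807907104, 0.10499999672174454], [0.3720000088214874, 0.07400000095367432], [0.40400001406669617, 0.12300000339746475], [0.3569999933242798, 0.15399999916553497]]
0.56 [[0.3160000145435333, -0.15299999713897705], [0.3540000021457672, -0.19499999284744263], [0.3970000147819519, -0.15600000321865082], [0.35899999737739563, -0.11400000005960464]]
0.92 [[0.3179999887943268, 0.14000000059604645], [0.3700000047683716, 0.1080000028014183], [0.4059999883174896, 0.164000004529953], [0.3529999852180481, 0.19699999690055847]]
0.9 [[0.5009999871253967, 0.004999999888241291], [0.5059999823570251, -0.0949999988079071], [0.5889999866485596, -0.09099999815225601], [0.5839999914169312, 0.008999999612569809]]
0.75 [[0.30799999833106995, -0.12800000607967377], [0.3529999852180481, -0.18000000715255737], [0.4020000100135803, -0.13600000739097595], [0.3569999933242798, -0.08500000089406967]]
[ 0.46682322 -0.04079508  0.02797467] [-3.20508955e-02  9.99485544e-01 -4.17700488e-04  1.10089225e-03]
```

```bash
python3 -m handwheel '[[-0.03,0,0,0],[-0.06,0,0,0],[-0.08,0,0,0],[-0.1,0,0,0],[-0.12,0,0,0],[-0.14,0,0,0],[-0.16,0,0,0],[-0.18,0,0,0],[-0.2,0,0,0],[-0.22,0,0,0],[-0.24,0,0,0],[-0.255,0,0,0],[-0.265,0,0,0],[-0.265,0,0,0]]' | grep -E 'time|pos|ft'
python3 -m handwheel '[[-0.01,0,0,0],[-0.015,0,0,0],[-0.015,0,0,0]]' | grep -E 'pos|ft'
python3 -m handwheel '[[-0.007,0,0,0],[-0.007,0,0,0],[-0.007,0,0,0]]' | grep -E 'pos|ft'
python3 -m handwheel '[[-0.007,0,0,0],[-0.007,0,0,0],[-0.007,0,0,0]]' | grep -E 'pos|ft'
```

```text
time: 12.22
position: [0.5465, -0.0356, 0.0272]
ft_force: [-0.5, -0.1, -0.5]
position: [0.5499, -0.0352, 0.0271]
ft_force: [-0.0, -0.4, 0.1]
position: [0.5519, -0.0351, 0.0271]
ft_force: [-0.1, -0.5, 0.2]
position: [0.5541, -0.0349, 0.0272]
ft_force: [-0.2, 0.3, 0.1]
```

```bash
for i in 1; do python3 -m handwheel '[[-0.005,0,0,0],[-0.005,0,0,0],[-0.005,0,0,0]]' | grep -E 'pos|ft'
python3 -m handwheel '[[-0.005,0,0,0],[-0.005,0,0,0],[-0.005,0,0,0]]' | grep -E 'pos|ft'
python3 -m handwheel '[[-0.005,0,0,0],[-0.005,0,0,0],[-0.005,0,0,0]]' | grep -E 'pos|ft'; done
```

```text
position: [0.5545, -0.0347, 0.0271]
ft_force: [-3.5, 0.2, 1.2]
position: [0.5546, -0.0345, 0.027]
ft_force: [-5.8, -1.9, 3.0]
position: [0.5547, -0.0344, 0.027]
ft_force: [-7.6, -2.6, 5.3]
```

Firm contact came exactly where predicted (x ≈ 0.5545). I'll withdraw straight back, then up, and check.

```bash
python3 -m handwheel '[[0.01,0,0,0],[0.03,0,0,0],[0.08,0,0,0],[0.15,0,0,0],[0.22,0,-0.1,0],[0.3,0,-0.25,0],[0.4,0,-0.4,0],[0.5,0,-0.55,0],[0.5,0,-0.65,0],[0.5,0,-0.75,0],[0.5,0,-0.75,0],[0.5,0,-0.75,0]]' | grep -E 'time|pos|ft'
python3 - <<'E'
from h import *
a=[]
for n,cr in [('wrist',(130,330,190,450)),('scene',(150,260,290,430))]:
    c=cam(n)
    f=c['frame'][cr[0]:cr[1],cr[2]:cr[3],::-1]; a.append(cv2.resize(f,(720,290),interpolation=cv2.INTER_CUBIC))
    for d in vision.outline_of(n,'cover')[:4]:
        cn,_=cv2.findContours(d['mask'].astype(np.uint8),0,1); k=max(cn,key=cv2.contourArea)[:,0,::-1]
        P=np.array([on_z(c,p,.022)[:2] for p in k],np.float32)
        print(n,d['conf'],cv2.boxPoints(cv2.minAreaRect(P)).round(3).tolist())
cv2.imwrite('pics/end.png',np.vstack(a))
E
```

```text
time: 14.72
position: [0.4113, -0.0452, 0.2555]
ft_force: [0.3, -0.4, -0.2]
wrist 0.96 [[0.3100000023841858, -0.1599999964237213], [0.35100001096725464, -0.20399999618530273], [0.3959999978542328, -0.16200000047683716], [0.35499998927116394, -0.11800000071525574]]
wrist 0.74 [[0.3190000057220459, 0.11500000208616257], [0.36899998784065247, 0.0820000022649765], [0.4020000100135803, 0.13099999725818634], [0.3529999852180481, 0.164000004529953]]
wrist 0.66 [[0.5839999914169312, 0.003000000026077032], [0.5899999737739563, -0.07699999958276749], [0.6380000114440918, -0.07400000095367432], [0.6320000290870667, 0.006000000052154064]]
scene 0.9 [[0.30300000309944153, -0.1770000010728836], [0.3440000116825104, -0.22200000286102295], [0.3930000066757202, -0.1770000010728836], [0.35100001096725464, -0.13199999928474426]]
scene 0.88 [[0.31299999356269836, 0.10100000351667404], [0.36500000953674316, 0.07000000029802322], [0.3959999978542328, 0.12300000339746475], [0.3440000116825104, 0.15399999916553497]]
scene 0.8 [[0.5569999814033508, 0.0020000000949949026], [0.5619999766349792, -0.08100000023841858], [0.6470000147819519, -0.07500000298023224], [0.640999972820282, 0.00800000037997961]]
```

View pics/end.png

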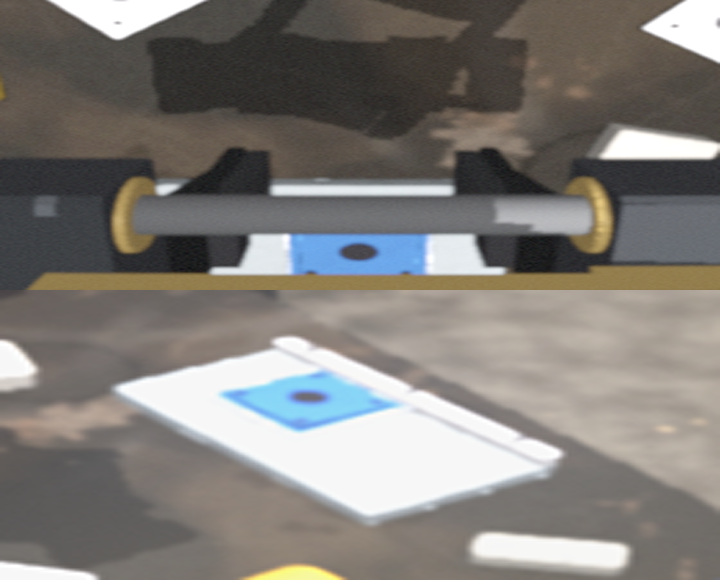

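The cover lies blue side up at (310,395), parallel to the rail and against it. The block and stone have not moved.

```bash
python3 -c "
from rig import job
print(job.hand_in())"
```

```text
the job is handed in; nothing more can be done
None
```

I tipped the cover up against the stand edge and toppled it onto the stand blue side up. I then pushed it against the rail, where it looks square and flush, and handed the job in after about 15 s of robot time; the verdict wasn't shown.

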